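Snap a grille part into its slide-in nest

TASK

Load the black grille part into the grey nest with the aluminium rails on the bench: lay it flat on the nest's open end and slide it along the channel, past the spring catch and under the lip, until the catch has snapped shut behind it. Leave it fully home and let go of it.

Things in the scene. Friction and masses are not known exactly. Their poses are not given: they have to be found in the camera images.
- grille: Black grille part: flat frame with rounded ends, 117 mm long (x), 39 wide (y), 18 high, about 25 g, lying right side up on the bench. Origin: centre of its underside, z up. Either end may go first. Grip it across the 39 mm at its middle, by the upper 9 mm only, so that the fingers clear the nest's walls. Bins hang 0.43 m above the bench at x over 0.6 m, y over -0.02: come in low, from nearer.
- nest: Fixed grey plate 290 x 90 x 10 mm with aluminium rails, origin under its centre; +x = slide-in direction. In mm: channel floor z 10, on y = 0; walls 43 apart, tops z 16, from x -60 (+y wall from 22, behind the catch) to the far stop at 135.5, guides flare to 70 apart at x -102. Lip over x 101 to 143, underside z 32, top z 40. Lay the part first with its middle at x -85, clear of the catch.
- nest_home (a point): Point on the channel floor, at x 75, y 0, z 10 mm in the nest's frame (same axes): where the middle of the part's underside lies when it is home. The part, lying along x, has 6 mm of play there between the far stop and the catch, middle at x 71 to 77 mm of the nest.
- catch (a joint): Dark steel spring catch, 6 mm high (tops at z 16 mm), pivot at x -45, y 33 mm of the nest. Its wedge nose reaches into the channel from the +y side: ramp from x -15 at the side to y 6, x 12; square back at x 12.5. Rad: 0 shut, grows to about 0.3 as the sliding part pushes it aside (1 to 3 N); springs back once the part's rear end is past.
Mind the look-alikes: they are no part of the job. There is more than one size of the grille; the job needs the smaller.

How it is judged (in metres and radians):
On the way:
1. the part, lying in the channel short of home, pushes the catch aside (over 0.1 rad) (value of joint catch above 0.1 rad and x of grille in the frame of nest between -0.09 and 0.07 m and y of grille in the frame of nest between -0.015 and 0.015 m and z of grille in the frame of nest below 0.02 m and angle between grille's own z axis and vertical below 0.25 rad), for 0.1 s.
At the end, for the whole second after the job is handed in: The grille part lies flat, at rest and right side up in the nest's channel (middle within 8 mm of x = 75 mm and 10 mm of the centre line, height within 6 mm of the channel floor, along the channel within 10 degrees), with the catch shut behind it (under 0.06 rad) (x of grille in the frame of nest between 0.067 and 0.083 m and y of grille in the frame of nest between -0.01 and 0.01 m and z of grille in the frame of nest between 0.004 and 0.016 m and angle between the x axis of grille and the x axis of nest, either way round below 0.17 rad and angle between grille's own z axis and vertical below 0.17 rad and value of joint catch below 0.06 rad and linear speed of grille below 0.02 m/s); the robot touches nothing.
It also fails if it takes over 42 s, if anything falls off the work surface, if the arm or the gripper's body presses on something with over 40 N, if the wrist force passes 120 N, or if a joint passes its speed limit or range.

ROBOT

A 6-joint arm with a two-finger parallel gripper is mounted at the origin on a cart in front of the work surface, level with it; the furniture and walls round the work are solid. World frame = base frame: x ahead of the robot, y to its left, z up, the work surface at z = 0. Lengths are in mm, angles in degrees, forces in N, time in s.
With the tool pointing down it reaches from about 350 to 850 mm from the base axis. Payload 8.1 kg.
Tool frame: the origin (TCP) lies midway between the tips of the shut fingers; the grasp point (between the pads) lies 19 mm behind it; x points along the fingers, y is the direction in which the jaws open and shut, and the axes are right-handed (so a half turn about x gives the same grasp; the last joint's range is limited). The gripper opens to 85 mm and grips with 20 to 120 N. Pads are 22 mm wide; open, the fingers measure 114 mm over their backs; the gripper's body (76 mm by 85 mm) begins 54 mm behind the grasp point. The pads swing forward as they close: fully open they stand 13 mm farther back than shut.
Start: joints at [-73.992, 7.471, 85.268, -0, 87.261, -4.893], TCP at [214.078, -560.514, 231.292] pointing down, gripper open.
Joint ranges: [-169.43, 169.43], [-51.17, 129.36], [1.28, 143.12], [-76.62, 256.62], [0, 156.53], [-152.29, 152.29]. Speed limits (degrees/s): [136.94, 136.94, 159.86, 180, 180, 180].

INTERFACE

Orientations are given as [roll, pitch, yaw] about the fixed x, y, z axes, in that order (R = Rz(yaw) Ry(pitch) Rx(roll)).
In Python, from bench import r gives the robot as it stands.
- The arm moves only by the tool move_arm, never from a script. Its argument "deltas" is a list of rows, each a list of 2 entries, a list of its own where there are three numbers: the shift along the tool's x, y, z in mm, then the turn about the tool's x in degrees. A call has 1 to 12 rows; each row is the pose to reach, as a shift and turn from the pose measured when the call began, along the tool's axes at that moment; what a row does not reach only later rows make up. A row lasts 1/8 s, in which the tool goes at most 62.5 mm and 10.7 degrees, less where a joint would pass 70% of its speed; a pose out of reach is approached as far as the arm can. A call with a gripper value outside its range is refused whole. "jaw" is the opening, from -1 (shut) to 1 (fully open), set as the call begins (left out, the last holds). The fingers move at their own pace and stop on an object; "squeeze" is the grip in N (left out, the last holds). Time passes only in rows, so rows that repeat a pose let the fingers close. It gives the time, the measured TCP pose, the force and the opening at its end, in the units of the state.
- r.sense(): the state, without advancing time (a new reading comes with each control period).
- r.snapshot(name): name is "scene" or "top" or "wrist"; returns (picture, depth): 420x560x3 uint8, red, green, blue; 420x560 float32, mm along the optical axis (not along the pixel's ray), 0 where there is no reading.
- r.get_calibration(name): a dict with "fovy" (degrees; the focal length in pixels is half the picture's height over the tangent of half this angle, whatever the lens; pixels are square), "cx", "cy" (the principal point, pixels), "k1" (the pictures are not rectified: a ray, as slopes to the right and down, at radius r is drawn at 1 + k1 r^2 times it, then the intrinsics apply), "position" and "attitude" of the camera in the world; the wrist camera has in their place "tool_from_camera" (4x4, takes a point from camera to tool coordinates, whose origin is the TCP and whose axes are the tool frame's). Camera axes: x right, y down, z forward; pixel columns grow to the right and rows downward; lengths in mm; the calibration is good to about 2 mm. A picture is of the moment at which its call begins: read the wrist's pose just before it. get_calibration takes no time and is no camera call.
- r.hand_in(): hands the job in, once; it reports no verdict.
The state is a dict: "time": time; "joint_pos": joint angles; "qd": joint speeds; "joint_efforts": joint torques, N m; "tool_pos": TCP position; "tcp_rot": TCP orientation; "ft_force": force on the tool from outside, world axes, zero at the start; "wrist_torque": the same for the moment, N m; "finger_gap": finger opening in mm.
Only numpy, scipy, OpenCV 4.12 (cv2) and the standard library are available. Lean on these libraries where they do the work, as an engineer would, in place of code of your own. Each camera call takes 0.05 s, during which the arm holds its last target. There are 200 camera calls.

## Working session

There is one attempt and no reset: what is moved stays moved. The work goes in short steps, Python scripts to look and compute and a tool call to move; the robot and the scene stay as the last step left them, time stands still between calls to the robot, and variables do not carry over. Pictures are saved under pics/ and viewed, about 8 in all and at most 12, crops included, and the job is handed in when it is done.

Besides the shell and the picture viewer there is one more tool, called after "Request:" as name(argument=value, ...), one argument or row to a line, values as JSON. move_arm: Moves the arm, as the interface text tells. Its arguments: {"type":"object","properties":{"deltas":{"type":"array","items":{"type":"array"}},"jaw":{"type":"number"},"squeeze":{"type":"number"}},"required":["deltas"]}

```bash
mkdir -p pics; cat > h.py <<'E'
import numpy as np,cv2
from scipy.spatial.transform import Rotation as R
from bench import r
def snap(n,f):
    s=r.sense(); p,d=r.snapshot(n); cv2.imwrite(f'pics/{f}.png',p[:,:,::-1]); np.savez(f'pics/{f}.npz',p=p,d=d,pos=s['tool_pos'],rot=s['tcp_rot'],n=n); return p,d
def cam(f):
    z=np.load(f'pics/{f}.npz'); n=str(z['n']); c=r.get_calibration(n)
    if n=='wrist':
        T=np.array(c['tool_from_camera']); Rt=R.from_euler('xyz',z['rot'],degrees=True).as_matrix()
        return c,Rt@T[:3,:3],Rt@T[:3,3]+z['pos'],z
    a=np.array(c['attitude']); Rm=a if a.shape==(3,3) else R.from_euler('xyz',a,degrees=True).as_matrix()
    return c,Rm,np.array(c['position']),z
def rays(f,uv):
    c,Rm,P,z=cam(f); fl=210/np.tan(np.radians(c['fovy']/2))
    K=np.array([[fl,0,c['cx']],[0,fl,c['cy']],[0,0,1.]])
    q=cv2.undistortPoints(np.array(uv,float).reshape(-1,1,2),K,np.array([c['k1'],0,0,0.]))[:,0]
    return np.c_[q,np.ones(len(q))]@Rm.T,P
def plane(f,uv,h):
    d,P=rays(f,uv); return P+d*((h-P[2])/d[:,2])[:,None]
def depthpt(f,uv):
    d,P=rays(f,uv); z=cam(f)[3]['d']; return P+d*np.array([z[int(v),int(u)] for u,v in uv])[:,None]
E
python3 - <<'E'
from h import *
for n in('scene','top'): snap(n,n+'0'); print(n,r.get_calibration(n))
print(r.get_calibration('wrist')); print(r.sense())
E
```

```text
scene {'fovy': 48.21989144380276, 'cx': 286.77355607753964, 'cy': 218.9814924497865, 'k1': -0.09911386173090933, 'position': array([-104.64930701, -650.0032434 ,  440.08074447]), 'attitude': array([-116.33987288,   -0.13224798,  -44.34977716])}
top {'fovy': 53.44858826859411, 'cx': 278.53581672362094, 'cy': 212.4473105627825, 'k1': -0.11398837658718583, 'position': array([336.99456966, -67.26944822, 875.40496552]), 'attitude': array([-1.72047772e+02, -1.70607521e-02, -9.02340820e+01])}
{'fovy': 71.40672862637915, 'cx': 278.47807967721616, 'cy': 209.7820241259988, 'k1': -0.012045984797313355, 'tool_from_camera': array([[-9.45939474e-04, -3.25317095e-01,  9.45604512e-01,
        -1.42257079e+02],
       [ 9.99999509e-01, -2.96061475e-05,  9.90168313e-04,
        -5.09910546e-02],
       [-2.94122973e-04,  9.45604984e-01,  3.25316964e-01,
        -8.30877284e+01],
       [ 0.00000000e+00,  0.00000000e+00,  0.00000000e+00,
         1.00000000e+00]])}
{'time': 0.1, 'joint_pos': array([-7.39924317e+01,  7.51313181e+00,  8.53234174e+01,  2.88086221e-04,
        8.72620927e+01, -4.89072551e+00]), 'qd': array([-0.05808791, -0.11046086, -0.25446421, -0.08303317,  0.0309653 ,
        0.05801178]), 'joint_efforts': array([ 1.57746512e-03, -5.70949888e+01, -5.01944625e+01, -2.58781520e-04,
        8.06785945e-03,  7.84265922e-05]), 'tool_pos': array([ 213.93235002, -560.02656877,  230.32120971]), 'tcp_rot': array([-95.05785394,  89.9013577 , 105.84042586]), 'ft_force': array([ 0.39397622, -0.41976073, -0.07680404]), 'wrist_torque': array([ 0.02421631,  0.0004774 , -0.02631782]), 'finger_gap': 85.75807419991881}
```

View pics/scene0.png

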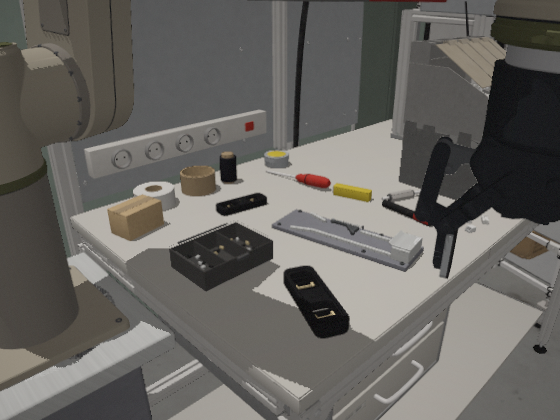

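View pics/top0.png

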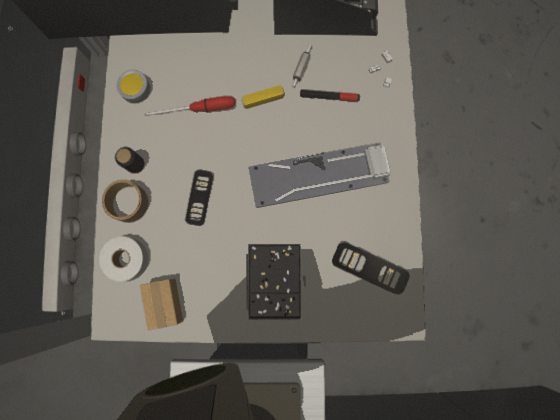

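The top view shows the small black grille at about (199,197). The nest is at (320,175), with its lip at the right, near (376,160).

Look-alikes, in top-view pixels:
- Larger grille at (370,268)
- Black tray at (275,280)
- Black/red pen at (330,96)
- Black cap at (128,158)

I choose (199,197) and will check its size and a close crop.

```bash
python3 - <<'E'
from h import *
z=np.load('pics/top0.npz');p=z['p'];g=cv2.cvtColor(p,cv2.COLOR_RGB2GRAY)
for nm,(x0,y0,x1,y1) in dict(small=(180,160,220,232),big=(325,235,415,300)).items():
    m=np.zeros_like(g);m[y0:y1,x0:x1]=(g[y0:y1,x0:x1]<60)
    if nm=='big': m=((g<32)&(m>0)).astype(np.uint8)
    c=max(cv2.findContours(m,0,1)[0],key=cv2.contourArea).reshape(-1,2)
    P=plane('top0',c,14)
    (ce,sz,a)=cv2.minAreaRect(P[:,:2].astype(np.float32)); print(nm,ce,sz,a)
    if nm=='small': 
        b=cv2.boxPoints((ce,sz,a)); print(b); print('depth ctr', depthpt('top0',[(199,197),(209,175),(191,218)]))
# nest
uv=[(249,163),(258,207),(391,180),(381,144)]
P=plane('top0',uv,10);print(P.round(1),np.linalg.norm(np.diff(P[:,:2],axis=0),axis=1))
a=cv2.resize(p[130:220,235:405],None,fx=4.6,fy=4.6,interpolation=cv2.INTER_CUBIC)
cv2.imwrite('pics/nestcrop.png',a[:,:,::-1])
E
```

```text
small (490.9917297363281, 99.48680114746094) (39.729854583740234, 115.5178451538086) 79.89474487304688
[[430.64337   90.06425 ]
 [544.3692    69.79583 ]
 [551.3401   108.909355]
 [437.61426  129.17776 ]]
depth ctr [[490.14664346  98.53995168  17.85381152]
 [536.46634901  77.9185014   20.98449845]
 [447.88834672 117.73846315   1.76100307]]
big (341.33062744140625, -207.38787841796875) (2.0700109004974365, 4.096254348754883) 88.76734924316406
[[ 564.7   -5.4   10. ]
 [ 469.6  -25.    10. ]
 [ 527.  -308.7   10. ]
 [ 606.7 -290.7   10. ]] [ 97.11432112 289.5260739   81.80843772]
```

View pics/nestcrop.png

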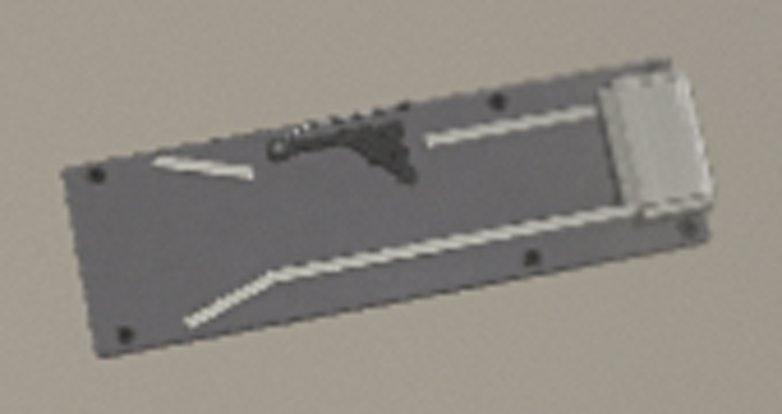

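The crop shows the catch at about (390,150). The lower rail runs from (278,273) to (620,210) and the lip is at (660,140). The small grille measures 115.5 x 39.7 mm, which fits the stated 117 x 39. Next I fit the nest more precisely and work out the moves.

```bash
cat >> h.py <<'E'
def tool():
    s=r.sense(); return R.from_euler('xyz',s['tcp_rot'],degrees=True).as_matrix(),np.array(s['tool_pos']),s
def delta(target,yawY=None):
    """shift in tool axes, and turn about tool x to bring tool y to world yaw yawY (mod 180)"""
    M,p,s=tool(); d=M.T@(np.array(target)-p); y=np.degrees(np.arctan2(M[1,1],M[0,1])); t=None
    if yawY is not None: t=((y-yawY)+90)%180-90   # tool x points down: + turn lowers yaw
    print('t',s['time'],'tool y yaw',round(y,1),'shift',d.round(1),'turn',t,'j6',s['joint_pos'][5].round(1),'xaxis',M[:,0].round(3))
E
python3 - <<'E'
from h import *
k=lambda l:[((u+.5)/4.6-.5+235,(v+.5)/4.6-.5+130) for u,v in l]
c=plane('top0',k([(65,172),(97,355),(710,240),(668,60)]),10)[:,:2]
print(c.round(1), np.linalg.norm(np.diff(c,axis=0),axis=1))
z=np.load('pics/top0.npz');hsv=cv2.cvtColor(z['p'],cv2.COLOR_RGB2HSV)
print('plate/bench hsv',hsv[185,268],hsv[225,268])
w=plane('top0',k([(278,270),(610,208)]),16)[:,:2]; d=w[1]-w[0]; print('wall',w,np.degrees(np.arctan2(d[1],d[0])))
hol=plane('top0',k([(97,175),(125,335),(498,101),(532,257)]),10)[:,:2];print('screws',hol)
delta([491,99.5,150],79.9)
E
```

```text
[[ 555.9   -4.9]
 [ 470.1  -20.1]
 [ 523.1 -304.1]
 [ 609.8 -288.2]] [ 87.20027195 288.9078265   88.14999505]
plate/bench hsv [165   5 103] [ 19  27 161]
wall [[ 508.06166683 -102.86780482]
 [ 536.8270153  -256.37930914]] -79.38685604359898
screws [[ 554.43738495  -19.75553919]
 [ 479.27973854  -32.88418654]
 [ 589.49335676 -206.88251799]
 [ 515.0624962  -220.49095441]]
t 0.1 tool y yaw -69.1 shift [  81.3 -517.2 -494.1] turn 30.99828725761398 j6 -4.9 xaxis [-0.     0.002 -1.   ]
```

Request:
move_arm(
  deltas=[
    [[5,-43,-41],-10],
    [[10,-86,-82],-20],
    [[15,-129,-124],-30],
    [[20,-172,-165],-40],
    [[20,-215,-206],-50],
    [[20,-258,-247],-60],
    [[20,-301,-288],-70],
    [[20,-344,-329],-80],
    [[20,-387,-370],-90],
    [[20,-430,-412],-100],
    [[20,-473,-453],-110],
    [[20,-517,-494],-120],
  ],
  jaw=1,
)

```text
time: 1.6
tool_pos: [491.3, 101.2, 211.0]
tcp_rot: [148.8, 89.9, 110.0]
ft_force: [1.7, -0.9, 0.5]
finger_gap: 85.2
```

```bash
python3 - <<'E'
from h import *
delta([491,99.5,200],79.9)
E
```

```text
t 1.6 tool y yaw 51.2 shift [11.  -1.5  0.9] turn -28.660643814225615 j6 -45.5 xaxis [-0.001  0.001 -1.   ]
```

Request:
move_arm(
  deltas=[
    [[0,-1,0],-10],
    [[0,-1,0],-20],
    [[0,-1,0],-29],
    [[0,-1,0],-29],
  ],
)

```text
time: 2.1
tool_pos: [490.3, 100.5, 210.6]
tcp_rot: [145.5, 89.9, 135.7]
ft_force: [0.0, -0.6, 0.7]
finger_gap: 85.3
```

```bash
python3 - <<'E'
from h import *
snap('wrist','w1'); delta([491,99.5,200],79.9)
E
```

```text
t 2.15 tool y yaw 80.0 shift [10.7 -0.8  0.8] turn 0.14708511623436493 j6 -74.4 xaxis [-0.001  0.001 -1.   ]
```

View pics/w1.png

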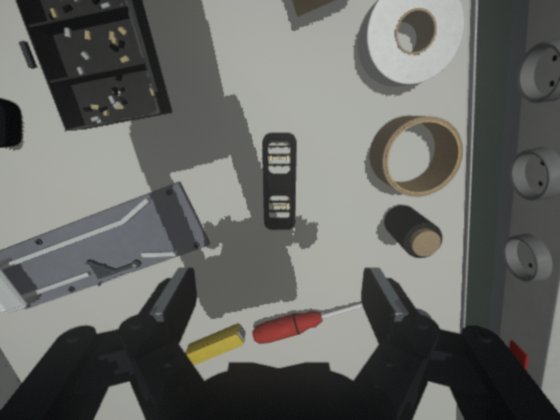

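The wrist view shows the small grille at (280,181), long axis upright in the picture and clear on all sides. The nest is at (100,245), catch at (110,268). I'll measure both here.

```bash
python3 - <<'E'
from h import *
z=np.load('pics/w1.npz');p=z['p'];g=cv2.cvtColor(p,cv2.COLOR_RGB2GRAY)
m=np.zeros_like(g);m[122:240,252:306]=(g[122:240,252:306]<50)
c=max(cv2.findContours(m,0,1)[0],key=cv2.contourArea).reshape(-1,2)
for h in (10,18):
    print(h,cv2.minAreaRect(plane('w1',c,h)[:,:2].astype(np.float32)))
print('depth top',depthpt('w1',[(268,180),(280,185),(292,180)]))
s=plane('w1',[(169,191),(195,241)],10)[:,:2];print('screws',s,np.linalg.norm(s[0]-s[1]))
w=plane('w1',[(116,228),(30,254)],16)[:,:2];d=w[1]-w[0];print('wall yaw',w,np.degrees(np.arctan2(d[1],d[0])))
e=plane('w1',[(177,182),(209,243)],10)[:,:2];print('end corners',e)
cv2.imwrite('pics/w1c.png',cv2.resize(p[160:320,0:310],None,fx=2.5,fy=2.5,interpolation=cv2.INTER_CUBIC)[:,:,::-1])
delta([491,99.5,200],79.9)
E
```

```text
10 ((490.97833251953125, 99.29086303710938), (36.3364372253418, 113.9853744506836), 81.13250732421875)
18 ((489.0195617675781, 99.64186096191406), (35.488948822021484, 111.32682037353516), 81.13250732421875)
depth top [[482.30246539  88.93014236  15.91179741]
 [490.3034161  101.90284264  17.41471972]
 [487.33624338 116.81035065  14.97045256]]
screws [[476.52492819 -32.64547164]
 [546.59809686 -18.86756073]] 71.41484297229478
wall yaw [[ 510.1128252  -109.51954862]
 [ 525.87343174 -233.38188539]] -82.74848548467966
end corners [[467.36209425 -19.88823542]
 [552.41971203  -1.74827227]]
t 2.15 tool y yaw 80.0 shift [10.7 -0.8  0.8] turn 0.14708511623436493 j6 -74.4 xaxis [-0.001  0.001 -1.   ]
```

Request:
move_arm(
  deltas=[
    [[50,-1,0],0],
    [[100,-1,0],0],
    [[150,-1,0],0],
    [[185,-1,0],0],
    [[200,-1,0],0],
    [[204,-1,0],0],
    [[204,-1,0],0],
  ],
)

```text
time: 3.02
tool_pos: [491.1, 99.8, 8.0]
tcp_rot: [72.9, 89.9, 62.9]
ft_force: [-0.4, -0.5, 0.2]
finger_gap: 85.7
```

Request:
move_arm(
  deltas=[
    [[0,0,0],0],
    [[0,0,0],0],
    [[0,0,0],0],
    [[0,0,0],0],
    [[0,0,0],0],
    [[0,0,0],0],
  ],
  jaw=-1,
  squeeze=25,
)

```text
time: 3.78
tool_pos: [491.8, 99.8, 8.9]
tcp_rot: [47.3, 89.9, 37.3]
ft_force: [-1.3, -1.2, 5.0]
finger_gap: 38.3
```

```bash
python3 - <<'E'
from h import *
snap('wrist','w2');snap('scene','s2'); delta([490,99.5,120],79.9)
p=np.load('pics/w2.npz')['p'];q=np.load('pics/s2.npz')['p']
cv2.imwrite('pics/c2.png',np.hstack([cv2.resize(p,(400,300)),cv2.resize(q[160:250,190:310],(400,300),interpolation=2)])[:,:,::-1])
E
```

```text
t 3.875 tool y yaw 80.0 shift [-111.1   -0.4   -1.5] turn 0.09560429950506943 j6 -74.5 xaxis [ 0.002  0.002 -1.   ]
```

View pics/c2.png

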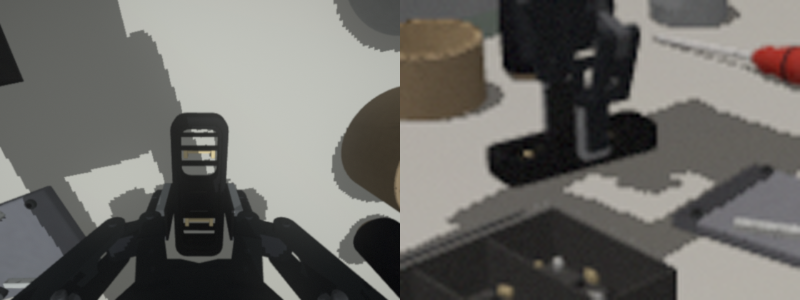

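Request:
move_arm(
  deltas=[
    [[-30,0,0],0],
    [[-85,0,0],0],
    [[-140,-40,15],7],
    [[-181,-80,30],15],
    [[-181,-120,45],23],
    [[-181,-160,60],31],
    [[-181,-200,75],39],
    [[-181,-240,90],47],
    [[-181,-280,106],55],
    [[-181,-320,121],63],
    [[-181,-364,137],69],
    [[-181,-364,137],69],
  ],
)

```text
time: 5.38
tool_pos: [562.7, -285.8, 188.9]
tcp_rot: [114.7, 89.9, 35.4]
ft_force: [0.2, 0.8, -0.4]
finger_gap: 38.2
```

Request:
move_arm(
  deltas=[
    [[0,0,0],0],
    [[0,0,0],0],
  ],
)

```text
time: 5.62
tool_pos: [562.7, -285.0, 188.9]
tcp_rot: [123.0, 89.9, 43.8]
ft_force: [-0.3, 0.8, -0.0]
finger_gap: 37.9
```

```bash
python3 - <<'E'
from h import *
snap('wrist','w3'); delta([564,-282,190],10.6)
E
```

```text
t 5.675 tool y yaw 10.8 shift [-1.   1.8 -2.6] turn 0.20717206359633167 j6 -42.4 xaxis [ 0.001  0.001 -1.   ]
```

View pics/w3.png

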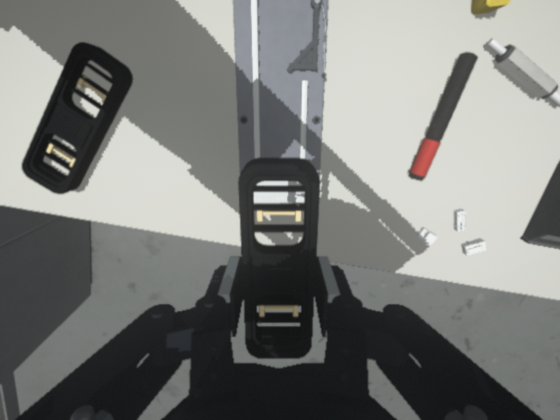

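The held grille is at (279,215), square in the jaws. The nest plate lies between columns 237 and 326, with the left rail at column 255, the right rail at 304 and the catch nose at (290,70).

```bash
python3 - <<'E'
from h import *
p=np.load('pics/w3.npz')['p'];g=cv2.cvtColor(p,cv2.COLOR_RGB2GRAY)
for v in (15,50,90,110,125,140,150): print(v,list(g[v,228:336]))
print('part',[ (v,np.where(g[v,225:340]<50)[0][[0,-1]]+225) for v in (185,200,215,230,245)])
E
```

```text
15 [np.uint8(215), np.uint8(215), np.uint8(215), np.uint8(214), np.uint8(205), np.uint8(171), np.uint8(147), np.uint8(145), np.uint8(147), np.uint8(146), np.uint8(146), np.uint8(147), np.uint8(147), np.uint8(147), np.uint8(147), np.uint8(148), np.uint8(147), np.uint8(147), np.uint8(146), np.uint8(146), np.uint8(146), np.uint8(146), np.uint8(163), np.uint8(210), np.uint8(236), np.uint8(240), np.uint8(239), np.uint8(237), np.uint8(224), np.uint8(166), np.uint8(139), np.uint8(141), np.uint8(144), np.uint8(145), np.uint8(146), np.uint8(144), np.uint8(145), np.uint8(145), np.uint8(144), np.uint8(145), np.uint8(144), np.uint8(144), np.uint8(144), np.uint8(144), np.uint8(143), np.uint8(142), np.uint8(142), np.uint8(142), np.uint8(144), np.uint8(143), np.uint8(144), np.uint8(144), np.uint8(143), np.uint8(145), np.uint8(144), np.uint8(144), np.uint8(144), np.uint8(145), np.uint8(144), np.uint8(144), np.uint8(145), np.uint8(144), np.uint8(144), np.uint8(144), np.uint8(143), np.uint8(143), np.uint8(143), np.uint8(143), np.uint8(143), np.uint8(141), np.uint8(141), np.uint8(140), np.uint8(140), n
[... 9447 characters left out ...]
t8(144), np.uint8(143), np.uint8(149), np.uint8(194), np.uint8(232), np.uint8(235), np.uint8(228), np.uint8(212), np.uint8(162), np.uint8(113), np.uint8(96), np.uint8(90), np.uint8(88), np.uint8(87), np.uint8(87), np.uint8(88), np.uint8(89), np.uint8(88), np.uint8(89), np.uint8(89), np.uint8(90), np.uint8(88), np.uint8(89), np.uint8(96), np.uint8(109), np.uint8(121), np.uint8(124), np.uint8(125), np.uint8(125), np.uint8(126), np.uint8(125), np.uint8(126), np.uint8(128), np.uint8(134), np.uint8(139), np.uint8(160), np.uint8(200), np.uint8(216), np.uint8(218)]
part [(185, array([247, 317])), (200, array([247, 311])), (215, array([252, 316])), (230, array([248, 315])), (245, array([247, 315]))]
```

```bash
python3 - <<'E'
from h import *
p=np.load('pics/w3.npz')['p'];g=cv2.cvtColor(p,cv2.COLOR_RGB2GRAY)
def line(l,h):
    P=plane('w3',[(u,v) for v,u in l],h)[:,:2];c=P.mean(0);d=np.linalg.svd(P-c)[2][0];d*=-np.sign(d[1]);return c,d,np.degrees(np.arctan2(d[1],d[0]))
S={'wl':([(15,257),(50,257.6),(90,258.5),(110,258.7),(125,258.9),(140,259.3),(150,259.6)],16),
'wr':([(90,301.2),(110,300.6),(125,300.3),(150,299.8)],16),
'pl':([(15,233),(50,234.3),(90,236),(110,236.9),(125,237.8),(140,238),(150,238.8)],10),
'pr':([(15,327.3),(50,326.3),(90,324.5),(110,322.5),(125,322.),(140,321.3)],10)}
L={k:line(*v) for k,v in S.items()}
for k,v in L.items(): print(k,v)
yaw=np.radians(np.mean([L['wl'][2],L['wr'][2]])); X=np.array([np.cos(yaw),np.sin(yaw)]);Y=np.array([-X[1],X[0]])
print('yaw',np.degrees(yaw),{k:round(v[0]@Y,1) for k,v in L.items()},'old centre',np.array([539.7,-154.3])@Y)
f=plane('w3',[(289,71),(304,81)],16)[:,:2];print('catch back corner / wall start -> origin along X',(f@X)-[12.5,22],'old',np.array([539.7,-154.3])@X)
# part
l,rr=[],[]
for v in range(172,240,4):
    b=np.where(g[v,235:262]<60)[0]; l.append((v,235+b[0]-.5)); b=np.where(g[v,300:330]<60)[0]; rr.append((v,300+b[-1]+.5))
for h in (198,193):
    a,b=line(l,h),line(rr,h);print('part',a,b,(a[0]-b[0])@Y)
    M,q,_=tool();print('mid vs tcp across',(a[0]+b[0])@Y/2-q[:2]@Y)
e=plane('w3',[(279,158)],197)[0,:2];print('front end along x rel tcp',(e-q[:2])@X)
E
```

```text
wl (array([ 524.86969355, -197.01312311]), array([ 0.18597416, -0.98255464]), np.float64(-79.28206676786843))
wr (array([ 570.60895164, -208.08659161]), array([ 0.18756331, -0.98225252]), np.float64(-79.18938425211765))
pl (array([ 502.12745305, -201.14496038]), array([ 0.18779142, -0.98220893]), np.float64(-79.17607784085257))
pr (array([ 588.59175204, -175.82715433]), array([ 0.18162048, -0.9833687 ]), np.float64(-79.53583729223503))
yaw -79.23572550999305 {'wl': np.float64(478.8), 'wr': np.float64(521.7), 'pl': np.float64(455.7), 'pr': np.float64(545.4)} old centre 501.3849582926273
catch back corner / wall start -> origin along X [253.05237232 252.59887729] old 252.38403990328004
part (array([ 536.33162402, -248.7419701 ]), array([ 0.17865739, -0.98391135]), np.float64(-79.70843346437046)) (array([ 572.50690805, -241.85742921]), array([ 0.2147646 , -0.97666584]), np.float64(-77.59828283866345)) -36.82455741857609
mid vs tcp across -0.7374989927157003
part (array([ 535.97169959, -250.45817111]), array([ 0.17865739, -0.98391135]), np.float64(-79.70843346437053)) (array([ 573.5040629 , -243.31536362]), array([ 0.2147646 , -0.97666584]), np.float64(-77.5982828386635)) -38.2059935328917
mid vs tcp across -0.7209048902324753
front end along x rel tcp -62.47507669248561
```

Request:
move_arm(
  deltas=[
    [[0,0,-40],0],
    [[10,1,-90],0],
    [[40,1,-140],0],
    [[80,1,-185],0],
    [[115,1,-210],0],
    [[129,1,-215],0],
    [[140,1,-215],0],
    [[140,1,-215],0],
  ],
)

```text
time: 6.68
tool_pos: [524.0, -74.1, 49.5]
tcp_rot: [103.7, 89.9, 24.5]
ft_force: [-0.0, 0.8, 0.0]
finger_gap: 37.8
```

```bash
python3 - <<'E'
from h import *
delta([523.7,-73.2,18.5],10.76)
snap('scene','s4');snap('wrist','w4')
p=np.load('pics/w4.npz')['p'];q=np.load('pics/s4.npz')['p']
cv2.imwrite('pics/c4.png',np.hstack([cv2.resize(p,(400,300)),cv2.resize(q[160:280,260:440],(400,267),interpolation=2)[:300] if 0 else cv2.resize(q[150:285,260:440],(400,300),interpolation=2)])[:,:,::-1])
E
```

```text
t 6.675 tool y yaw 10.8 shift [31.  -0.2 -1. ] turn 0.01572320437762187 j6 -24.5 xaxis [ 0.002  0.001 -1.   ]
```

View pics/c4.png

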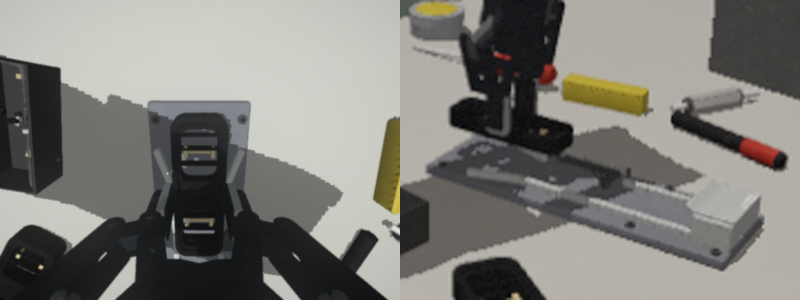

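The part is centred above the open end. Now I lower it onto the floor.

Request:
move_arm(
  deltas=[
    [[15,0,-1],0],
    [[25,0,-1],0],
    [[28,0,-1],0],
    [[30,0,-1],0],
    [[31,0,-1],0],
    [[31,0,-1],0],
  ],
)

```text
time: 7.52
tool_pos: [524.8, -73.4, 19.7]
tcp_rot: [87.9, 89.8, 8.6]
ft_force: [0.2, 0.3, -0.1]
finger_gap: 38.2
```

Request:
move_arm(
  deltas=[
    [[1,0,0],0],
    [[1,0,0],0],
    [[2,0,0],0],
    [[2,0,0],0],
  ],
)

```text
time: 8.02
tool_pos: [525.2, -73.4, 18.9]
tcp_rot: [85.7, 89.8, 6.4]
ft_force: [-5.0, 1.3, 11.6]
finger_gap: 38.1
```

Request:
move_arm(
  deltas=[
    [[-1,-1,0],0],
    [[-1,-1,8],0],
    [[-1,-1,16],0],
    [[-1,-1,24],0],
    [[-1,-1,32],0],
    [[-1,-1,40],0],
    [[-1,-1,40],0],
  ],
)

```text
time: 8.9
tool_pos: [531.3, -113.6, 19.6]
tcp_rot: [84.1, 89.8, 4.8]
ft_force: [-1.9, -0.2, -0.3]
finger_gap: 38.2
```

```bash
cat >> h.py <<'E'
def nest():
    M,p,s=tool();a=np.radians(-79.24);X=np.array([np.cos(a),np.sin(a)]);Y=np.array([-X[1],X[0]]);f=np.array(s['ft_force'])
    print('t',s['time'],'TCP in nest',round(p[:2]@X-252.7,1),round(p[:2]@Y-500.3,1),round(p[2],1),'F',round(f[:2]@X,1),round(f[:2]@Y,1),round(f[2],1),'gap',s['finger_gap'])
E
python3 -c "
from h import *
nest();delta([523,-73,18],10.76)"
```

```text
t 8.9 TCP in nest -41.9 0.5 19.6 F -0.2 -1.9 -0.3 gap 38.2464867446532
t 8.9 tool y yaw 10.7 shift [  1.6  -0.6 -41.5] turn -0.047974458597877856 j6 -28.3 xaxis [ 0.003  0.    -1.   ]
```

Request:
move_arm(
  deltas=[
    [[0,0,8],0],
    [[0,0,16],0],
    [[0,0,24],0],
    [[0,0,32],0],
    [[0,0,40],0],
    [[0,0,48],0],
    [[0,0,56],0],
    [[0,0,64],0],
    [[0,0,72],0],
    [[0,0,72],0],
  ],
)

```text
time: 10.15
tool_pos: [545.0, -185.4, 19.8]
tcp_rot: [72.4, 89.8, -6.9]
ft_force: [-2.4, -1.1, 0.6]
finger_gap: 37.9
```

```bash
python3 -c "
from h import *
nest();snap('scene','s5');snap('top','t5')
q=np.load('pics/s5.npz')['p'];p=np.load('pics/t5.npz')['p']
cv2.imwrite('pics/c5.png',np.hstack([cv2.resize(p[125:225,235:405],(400,235),interpolation=2),cv2.resize(q[180:286,260:440],(400,235),interpolation=2)])[:,:,::-1])"
```

```text
t 10.15 TCP in nest 31.2 0.5 19.8 F 0.7 -2.5 0.6 gap 37.89460469295624
```

View pics/c5.png

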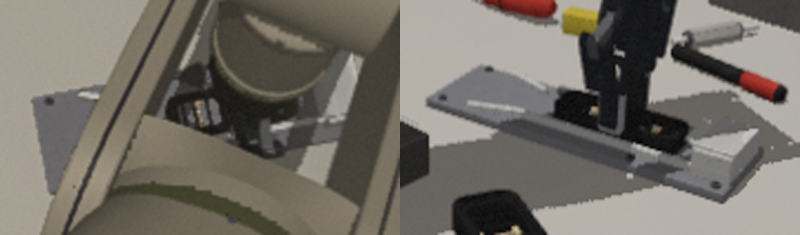

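The scene half shows the part lying flat in the channel with its front end at the lip. The sideways force of -2.5 N agrees with the catch being pushed aside. Continuing.

Request:
move_arm(
  deltas=[
    [[0,0,8],0],
    [[0,0,16],0],
    [[0,0,24],0],
    [[0,0,32],0],
    [[0,0,38],0],
    [[0,0,42],0],
    [[0,0,44],0],
    [[0,0,44],0],
  ],
)

```text
time: 11.25
tool_pos: [553.0, -228.3, 19.8]
tcp_rot: [69.5, 89.8, -9.8]
ft_force: [-1.6, -2.1, -0.8]
finger_gap: 37.8
```

```bash
python3 -c "
from h import *
nest()"
```

```text
t 11.25 TCP in nest 74.9 0.4 19.8 F 1.7 -1.9 -0.8 gap 37.83318274847524
```

Request:
move_arm(
  deltas=[
    [[0,0,1],0],
    [[0,0,2],0],
    [[0,0,2],0],
    [[0,0,3],0],
    [[0,0,3],0],
  ],
)

```text
time: 11.88
tool_pos: [553.6, -231.2, 19.9]
tcp_rot: [70.8, 89.8, -8.5]
ft_force: [0.3, -0.1, 0.9]
finger_gap: 37.9
```

```bash
python3 -c "
from h import *
nest();snap('wrist','w6')"
```

```text
t 11.875 TCP in nest 77.8 0.4 19.9 F 0.1 0.3 0.9 gap 37.90778365217631
```

View pics/w6.png

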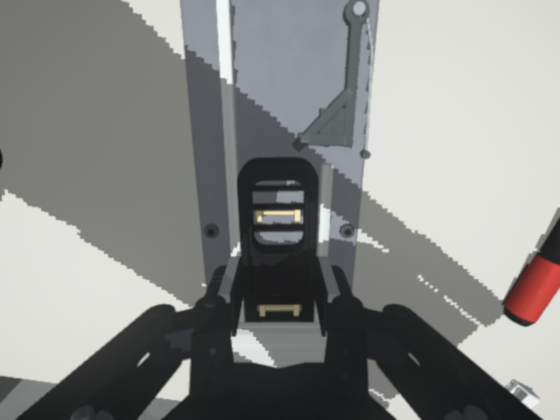

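The catch nose at (298,143) is back in the channel behind the part's rear edge (row 158), and the side force has dropped to zero. I'll measure the gap.

```bash
python3 -c "
from h import *
a=np.radians(-79.24);X=np.array([np.cos(a),np.sin(a)]);Y=np.array([-X[1],X[0]])
for n,uv,h in(('rear top',(279,158),26),('rear bottom',(279,157),12),('catch back',(325,146),16),('nose tip',(297,144),16),('left wall in',(231,100),16)):
    P=plane('w6',[uv],h)[0,:2];print(n,P@X-252.7,P@Y-500.3)"
```

```text
rear top 15.506382288085604 -0.0881712054676882
rear bottom 17.228894937242103 -0.01139229044588319
catch back 11.231370264065163 22.617464144573034
nose tip 10.253459456191933 8.806824120776184
left wall in -10.066115629628996 -22.512977790060688
```

Request:
move_arm(
  deltas=[
    [[0,0,0],0],
    [[0,0,0],0],
    [[0,0,0],0],
    [[0,0,0],0],
    [[0,0,0],0],
    [[-10,0,0],0],
    [[-25,0,0],0],
    [[-60,0,0],0],
    [[-110,0,0],0],
    [[-160,0,0],0],
    [[-160,0,50],0],
    [[-160,0,50],0],
  ],
  jaw=1,
)

```text
time: 13.42
tool_pos: [563.0, -283.4, 182.6]
tcp_rot: [52.5, 89.6, -26.9]
ft_force: [-0.7, 0.0, -0.8]
finger_gap: 85.4
```

```bash
python3 -c "
from h import *
nest();p,d=snap('wrist','w7')
cv2.imwrite('pics/c7.png',cv2.resize(p[20:270,190:400],None,fx=2.4,fy=2.4,interpolation=2)[:,:,::-1])"
```

```text
t 13.425 TCP in nest 130.8 -0.1 182.6 F -0.2 -0.7 -0.8 gap 85.35344455727692
```

View pics/c7.png

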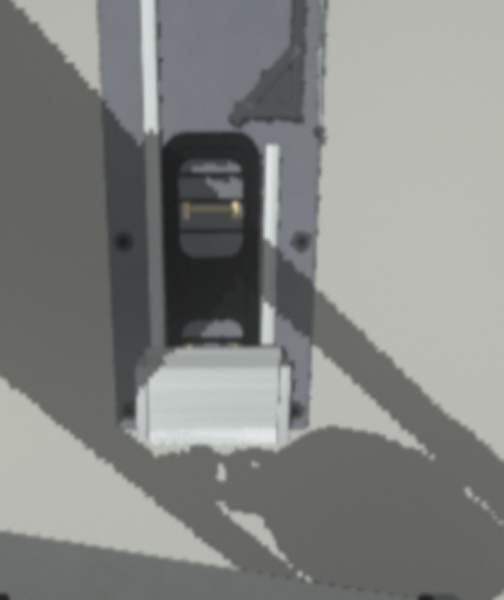

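```bash
python3 -c "
from h import *
a=np.radians(-79.24);X=np.array([np.cos(a),np.sin(a)]);Y=np.array([-X[1],X[0]])
for f,n,uv,h in(('w7','nose',(286.4,70.5),16),('w3','nose shut ref',(288.5,70),16),('w7','rear top',(190+210/2.4,20+132/2.4),26),('w7','side L',(190+163/2.4,20+200/2.4),26),('w7','side R',(190+262/2.4,20+200/2.4),26),('w7','side L far',(190+168/2.4,20+320/2.4),26)):
    P=plane(f,[uv],h)[0,:2];print(n,(P@X-252.7).round(1),(P@Y-500.3).round(1))
for f in('w3','w7'):
    g=cv2.cvtColor(np.load(f'pics/{f}.npz')['p'],cv2.COLOR_RGB2GRAY)
    for v in (60,66): 
        b=np.where(g[v,270:318]<125)[0]; P=plane(f,[(270+b[0]-.5,v)],16)[0,:2]; print(f,v,270+b[0],(P@X-252.7).round(1),(P@Y-500.3).round(1))
print(depthpt('w7',[(262,140),(295,140)]))"
```

```text
nose 12.6 8.2
nose shut ref 11.9 8.5
rear top 17.5 -0.5
side L 42.4 -19.4
side R 42.5 20.3
side L far 90.2 -18.5
w3 60 294 3.0 13.3
w3 66 289 8.3 8.5
w7 60 270 3.5 -8.0
w7 66 270 8.7 -8.0
[[ 537.14824867 -233.42610266   26.29088167]
 [ 569.51792102 -227.37749251   26.54264611]]
```

The nose position, y 8.2 mm, matches the untouched catch at 8.5 mm, so the catch is shut. The part's rear end is at x of about 17.5, which puts its middle at about 76 mm. It is centred, aligned and flat (top at z of about 26.5). Handing in.

```bash
python3 -c "
from bench import r
print(r.hand_in(), r.sense()['time'])"
```

```text
the job is handed in; nothing more can be done
the job is handed in; nothing more can be done
```

I loaded the smaller grille into the nest, slid it past the catch and under the lip to its home position, let go and handed the job in. The clock stood at about 13.5 s of the 42 s allowed. No verdict was given.

**Last checks:**
- **Position:** the part's middle is at x of about 76 mm (71–77 is home) and within about 0.5 mm of the centre line. It lies along the channel to about 1°.
- **Height:** the depth readings put its top face at z of about 26.5 mm, against the 28 mm expected for a part lying on the floor. The 1.5 mm difference is within the roughly 2 mm calibration.
- **Catch:** the nose is back where it was before the slide (y of 8.2 mm against 8.5 mm). The sideways load of 2–2.5 N dropped to zero as it snapped shut.
- **Gripper:** it is open (85 mm) and retracted above the nest, with force readings under 1 N.

**Disagreements:**
- I read the shut nose tip at y of about 8.5 mm, but the description says 6. I therefore judged the catch against its own earlier picture, not that figure.
- My first wrist-camera fix of the lower rail, taken from far off, was about 3° out in yaw. I replaced it with a closer view.
- The highest force I saw was about 13 N, when the part was set down on the channel floor.

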